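# Seal the blue dry box at the curling stone shelf

## Task

The blue dry box is packed: turn the black T-handle on its lid clockwise (seen from above) all the way to its stop, about a quarter turn, so that the lid is drawn down tight on its gasket, then let go. The yellow dry box is still in use: leave its latch as it is.

Things in the scene. Friction and masses are not known exactly. Their poses are not given: they have to be found in the camera images.
- blue_grip (a point): Middle of the black T-bar (70 x 14 mm, 20 mm high) on the blue dry box, on its turning axis, half-way up the bar, 30 mm above the lid. x runs along the bar, z up (tilted 2 degrees at most); turns with the handle and sinks up to 4 mm. Box 150 x 200 mm, lid top 83 mm above the shelf when tight, screwed down; handle 34 mm in from the long edge of the lid opposite the hinge. Stem 13 mm thick.
- blue_latch (a joint): Turn of the blue box's T-handle, rad: 0 fully loose (bar square to the box's long sides), grows clockwise seen from above, 1.571 at the stop, fully tight (bar parallel to the long sides). Starts at 0.1 to 0.4. Stays where it is left; turning takes about 0.1 N m, rising to 0.15 N m as the gasket is squeezed.
- blue_lid (a joint): How far the blue lid has been drawn down about its hinge, rad: 0 loose (its latch edge stands 4.5 mm proud of the gasket), 0.030 tight all round. It follows the T-handle in proportion; pushing on the lid does not close it.
- yellow_tip (a point): One end of the T-handle's bar on the yellow dry box, 35 mm from its turning axis, half-way up the bar. Box, lid and latch are the same as the blue one's but painted yellow; its latch is to be left as it is.

How it is judged:
At the end, for the whole second after the job is handed in: The blue box's T-handle stands within 12 degrees of its stop (joint above 1.36 rad) and at rest, its lid drawn down to within about 0.7 mm of fully tight (lid joint above 0.0255 rad) (value of joint blue_latch above 1.36 rad and value of joint blue_lid above 0.0255 rad and velocity of joint blue_latch between -0.05 and 0.05 rad/s); the robot touches nothing.
It fails at once if the yellow box's T-handle is turned (bar end moved more than 12 mm) (distance of yellow_tip from where it was at the start of the episode above 0.012 m).
It also fails if it takes over 32 s, if anything falls off the work surface, if the arm or the gripper's body presses on something with over 40 N, if the wrist force passes 120 N, or if a joint passes its speed limit or range.

## Robot

A 7-joint arm with a two-finger parallel gripper is mounted at the origin on the work surface. World frame = base frame: x ahead of the robot, y to its left, z up, the work surface at z = 0. Lengths are in m, angles in rad, forces in N, time in s.
With the tool pointing down it reaches from about 0.4 to 0.85 m from the base axis. Payload 4.5 kg.
Tool frame: the origin (TCP) lies between the finger pads; the fingertips stand 19 mm ahead of it and the grasp point (between the pads) is the TCP; z points along the fingers, y is the direction in which the jaws open and shut (so a half turn about z gives the same grasp; the last joint's range is limited). The gripper opens to 88 mm and grips with 3 to 60 N. Pads are 18 mm wide; open, the fingers measure 123 mm over their backs; the gripper's body (75 mm by 187 mm) begins 45 mm behind the grasp point.
Start: joints at [-1.077, 0.689, -0.195, 1.565, 0.157, 0.902, -0.215], TCP at [0.277, 0.56, 0.233] pointing down, gripper open.
Joint ranges: [-3.01, 3.01], [-0.46, 2.08], [-1.47, 1.51], [0.13, 2.56], [-1, 4.14], [0.04, 2.09], [-2.66, 2.66]. Speed limits (rad/s): [2.57, 2.57, 3.14, 3.14, 3.14, 3.14, 3.14].

## Interface

Orientations are given as a unit quaternion [x, y, z, w].
In Python, from plant import status, snapshot, finish_job, cut_out, tip_of gives the robot as it stands. The module is installed in compiled form; this text tells all that it offers.
- The arm moves only by the tool carry_out, never from a script. Its arguments are lists of equal length, an entry for each row: "linear": the shift along the world's x, y, z in m, a list of three; "roll": the turn about the world's z in rad. A call has 1 to 8 rows; each row is the pose to reach, as a shift and turn from the pose measured when the call began; what a row does not reach only later rows make up. A row lasts 1/12 s, in which the tool goes at most 41.7 mm and 7.16 degrees, less where a joint would pass 70% of its speed; a pose out of reach is approached as far as the arm can. A call with a gripper value outside its range is refused whole. "gripper" is the opening, from 0 (shut) to 1 (fully open), set as the call begins (left out, the last holds). The fingers move at their own pace and stop on an object; "grip_force" is the grip in N (left out, the last holds). Time passes only in rows, so rows that repeat a pose let the fingers close. It gives the time, the measured TCP pose, the force and the opening at its end, in the units of the state.
- status.get_state(): the state, without advancing time (a new reading comes with each control period).
- snapshot(name): name is "scene" or "top" or "wrist"; returns a dict with "img" (480x640x3 uint8, red, green, blue), "range_z" (480x640 float32, m along the optical axis (not along the pixel's ray), 0 where there is no reading), "fx", "fy", "cx", "cy" (pixels), "k1" (the pictures are not rectified: a ray, as slopes to the right and down, at radius r is drawn at 1 + k1 r^2 times it, then the intrinsics apply), "world_from_camera" (4x4, takes a point from camera to world coordinates). Camera axes: x right, y down, z forward; pixel columns grow to the right and rows downward; lengths in m; the calibration is good to about 2 mm. A picture is of the moment at which its call begins.
- finish_job(): hands the job in, once; it reports no verdict.
Trained networks look in a picture, given as the dict that the camera call returned (one of the last four; its "shot" number tells which), for a name from the list of things; names that differ only in an ending like _2 or _b are one class to them, and where a whole thing is asked for, a point or a joint stands for the part that bears it (a point fixed in the world has none). Each returns a list of dicts, best first, with "confidence" (0 to 1); they miss things now and then, are a little off and sometimes report something else, mostly with a low value. They report only what shows in the picture. A call takes as long as a camera call.
- cut_out(picture, query): "region" (480x640 bool, what is visible of it) and "pixel" ([column, row] in pixels, amid what is visible of it).
- tip_of(picture, query): "pixel" ([column, row] in pixels: a listed point, or the origin of a listed thing).
The state is a dict: "clock": time; "q": joint angles; "qd": joint speeds; "joint_torque": joint torques, N m; "tool_pos": TCP position; "eef_rot": TCP orientation; "contact_force": force on the tool from outside, world axes, zero at the start; "moment": the same for the moment, N m; "opening": opening from 0.0 (shut) to 1.0 (fully open).
Only numpy, scipy, OpenCV 4.12 (cv2) and the standard library are available. Lean on these libraries where they do the work, as an engineer would, in place of code of your own. Each camera call takes 0.05 s, during which the arm holds its last target.

## Working session

There is one attempt and no reset: what is moved stays moved. The work goes in short steps, Python scripts to look and compute and a tool call to move; the robot and the scene stay as the last step left them, time stands still between calls to the robot, and variables do not carry over. Pictures are saved under pics/ and viewed, and the job is handed in when it is done.

Besides the shell and the picture viewer there is one more tool, called after "Call:" by a JSON object that holds its "fn" and its "kwargs", one argument or row to a line. carry_out: Moves the arm, as the interface text tells. Its arguments: {"type":"object","properties":{"linear":{"type":"array"},"roll":{"type":"array"},"gripper":{"type":"number"},"grip_force":{"type":"number"}},"required":["linear","roll"]}

```bash
mkdir -p pics
cat > h.py <<'E'
import numpy as np, cv2
from plant import status, snapshot, finish_job, cut_out, tip_of
def save(p,n): cv2.imwrite(f'pics/{n}.png',p['img'][:,:,::-1])
def rays(p,px):
    px=np.atleast_2d(np.asarray(px,float))
    d=np.c_[(px[:,0]-p['cx'])/p['fx'],(px[:,1]-p['cy'])/p['fy']]
    u=d.copy()
    for _ in range(20): u=d/(1+p['k1']*(u**2).sum(1,keepdims=True))
    return np.c_[u,np.ones(len(u))]
def toworld(p,px,z):
    c=rays(p,px)*np.asarray(z,float).reshape(-1,1)
    T=p['world_from_camera']; return c@T[:3,:3].T+T[:3,3]
def atheight(p,px,h):
    T=p['world_from_camera']; r=rays(p,px)@T[:3,:3].T
    return T[:3,3]+r*((h-T[2,3])/r[:,2:3])
def region(p,m):
    v,u=np.nonzero(m&(p['range_z']>0)); return toworld(p,np.c_[u,v],p['range_z'][v,u])
E
python3 - <<'E'
from h import *
s=status.get_state(); print({k:np.round(v,3) for k,v in s.items()})
for n in ['scene','top']:
    p=snapshot(n); save(p,n+'0')
    print(n,np.round(p['world_from_camera'][:3,3],2))
    for q in ['blue_grip','yellow_tip']:
        for r in tip_of(p,q)[:3]:
            px=np.array(r['pixel']); z=p['range_z'][int(px[1]),int(px[0])]
            print(q,r['confidence'],px,toworld(p,px,z).round(3))
        for r in cut_out(p,q)[:2]:
            w=region(p,r['region']); print(' cut',r['confidence'],r['pixel'],len(w), np.median(w,0).round(3) if len(w) else '')
E
```

```text
{'clock': np.float64(0.0), 'q': array([-1.077,  0.69 , -0.195,  1.566,  0.157,  0.902, -0.215]), 'qd': array([ 0.   ,  0.001, -0.001, -0.   , -0.   ,  0.001,  0.   ]), 'joint_torque': array([-0.0000e+00, -5.2756e+01, -1.2670e+00, -1.5343e+01, -5.3000e-02,
        7.0000e-03,  0.0000e+00]), 'tool_pos': array([0.277, 0.56 , 0.232]), 'eef_rot': array([ 0.228,  0.974, -0.001, -0.   ]), 'contact_force': array([-0.412,  0.237, -0.061]), 'moment': array([ 0.002, -0.006, -0.013]), 'opening': np.float64(1.002)}
scene [ 1.13 -0.31  0.98]
blue_grip 0.86 [211.7 270.2] [[ 0.541 -0.211  0.124]]
 cut 0.56 [212.2, 273.4] 294 [ 0.542 -0.217  0.124]
yellow_tip 0.75 [395.3 175. ] [[0.469 0.25  0.089]]
 cut 0.47 [209.6, 272.2] 305 [ 0.541 -0.217  0.124]
 cut 0.44 [392.6, 165.6] 145 [0.475 0.23  0.126]
top [ 0.49 -0.02  1.2 ]
blue_grip 0.75 [433.2 285. ] [[ 0.537 -0.215  0.128]]
 cut 0.84 [434.0, 285.5] 281 [ 0.537 -0.215  0.125]
yellow_tip 0.53 [196.4 302.8] [[0.494 0.221 0.121]]
 cut 0.52 [186.1, 316.1] 308 [0.466 0.237 0.125]
```

View pictures.

View pics/scene0.png

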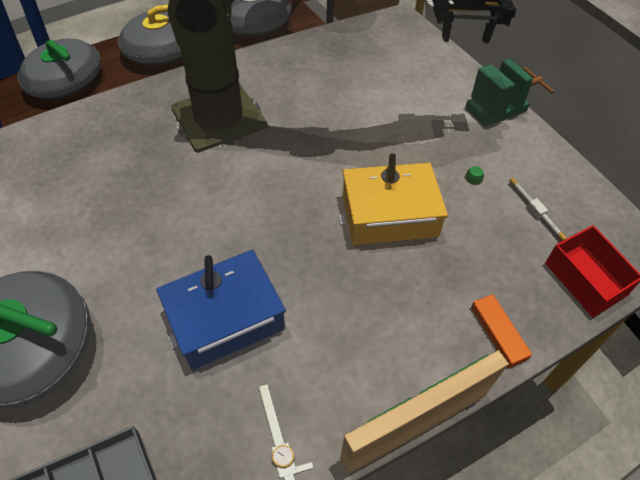

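View pics/top0.png

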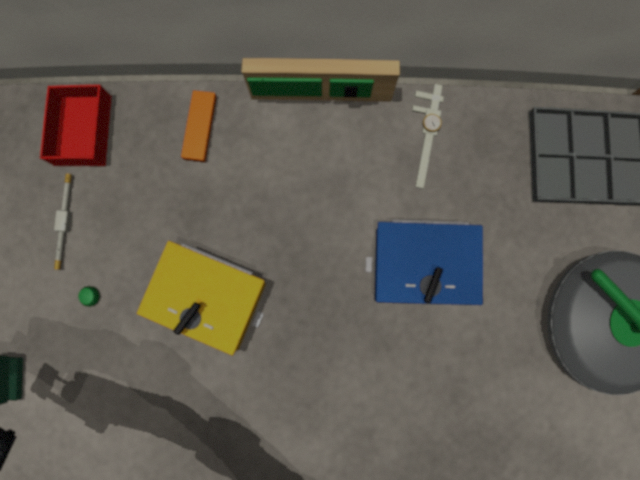

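Run:
```python
from h import *
p=snapshot('top')
cs=cut_out(p,'blue_grip')
w=region(p,cs[0]['region']); w=w[(w[:,2]>.11)&(np.hypot(*(w[:,:2]-np.median(w[:,:2],0)).T)<.045)]
c=w.mean(0); u,sv,vt=np.linalg.svd((w-c)[:,:2],full_matrices=False)
a=(w-c)[:,:2]@vt.T
print(len(w),c,vt[0],np.degrees(np.arctan2(vt[0,1],vt[0,0])),np.percentile(a,[1,99],axis=0),(np.percentile(w[:,2],[5,50,95])))
r=cv2.minAreaRect(w[:,:2].astype(np.float32)*1000);print(r)
# blue lid
hsv=cv2.cvtColor(p['img'],cv2.COLOR_RGB2HSV)
m=(hsv[:,:,0]>95)&(hsv[:,:,0]<130)&(hsv[:,:,1]>100)
w=region(p,m); w=w[(w[:,2]>.06)&(w[:,2]<.1)]
print(len(w),cv2.minAreaRect(w[:,:2].astype(np.float32)*1000),np.percentile(w[:,2],[5,50,95]))
# tall things
v,u=np.nonzero(p['range_z']>0); a=toworld(p,np.c_[u,v],p['range_z'][v,u])
d=np.hypot(a[:,0]-.537,a[:,1]+.215); k=(d<.25)
print(np.histogram(a[k,2],bins=np.arange(-.02,.5,.02)))
```

```text
321 [ 0.53688859 -0.21535067  0.12413111] [-0.93786633  0.34699675] 159.69626769056916 [[-0.03442578 -0.00648166]
 [ 0.03349301  0.00797934]] [0.11658387 0.12479404 0.12846966]
((537.2789306640625, -216.37672424316406), (15.000738143920898, 70.18779754638672), 69.40279388427734)
7802 ((712.96826171875, -196.1121826171875), (447.6812744140625, 223.84384155273438), 8.069548606872559) [0.08099547 0.08492983 0.08870786]
(array([16903, 19845,    58,    22,   366,  8282,    38,   288,     0,
           0,     0,     0,     0,     0,     0,     0,     0,     0,
           0,     0,     0,     0,     0,     0,     0]), array([-0.02,  0.  ,  0.02,  0.04,  0.06,  0.08,  0.1 ,  0.12,  0.14,
        0.16,  0.18,  0.2 ,  0.22,  0.24,  0.26,  0.28,  0.3 ,  0.32,
        0.34,  0.36,  0.38,  0.4 ,  0.42,  0.44,  0.46,  0.48]))
```

The scene picture shows the blue box with its T-bar at about (210, 272) and the yellow one's bar at about (392, 167). In the top view the blue bar runs from (438, 268) to (428, 302), about -20° from world x. The measured bar is 70 x 15 mm with its top at 0.128 m, which matches the given sizes. I'll move over it at a height that clears the yellow box.

Call:
{"fn": "carry_out", "kwargs": {
  "linear": [
    [0.015,-0.03,0],
    [0.03,-0.065,0],
    [0.045,-0.1,0],
    [0.06,-0.135,0],
    [0.075,-0.17,0],
    [0.09,-0.205,0],
    [0.105,-0.24,0],
    [0.12,-0.275,0]
  ],
  "roll": [0,0,0,0,0,0,0,0],
  "gripper": 1.0
}}

```text
clock: 1.27
tool_pos: [0.3979, 0.2835, 0.2335]
eef_rot: [0.228, 0.974, 0.0, 0.0]
contact_force: [0.1, 0.2, 0.6]
opening: 1.0
```

Call:
{"fn": "carry_out", "kwargs": {
  "linear": [
    [0.015,-0.035,0],
    [0.03,-0.07,0],
    [0.045,-0.105,0],
    [0.06,-0.14,0],
    [0.075,-0.175,0],
    [0.09,-0.21,0],
    [0.1,-0.245,0],
    [0.11,-0.28,0]
  ],
  "roll": [0,0,0,0,0,0,0,0]
}}

```text
clock: 1.93
tool_pos: [0.5086, 0.0016, 0.2337]
eef_rot: [0.228, 0.974, 0.0, 0.001]
contact_force: [0.3, -0.2, -0.3]
opening: 1.002
```

Call:
{"fn": "carry_out", "kwargs": {
  "linear": [
    [0.004,-0.035,0],
    [0.008,-0.07,0],
    [0.012,-0.105,0],
    [0.016,-0.14,0],
    [0.022,-0.175,0],
    [0.028,-0.205,0],
    [0.028,-0.217,0],
    [0.028,-0.217,0]
  ],
  "roll": [0.02,0.04,0.06,0.08,0.1,0.107,0.107,0.107]
}}

```text
clock: 2.6
tool_pos: [0.5359, -0.2194, 0.2334]
eef_rot: [0.179, 0.984, -0.001, 0.001]
contact_force: [-0.0, -0.5, 1.1]
opening: 0.999
```

Run:
```python
from h import *
s=status.get_state(); print(s['q'].round(2),s['tool_pos'].round(4),s['eef_rot'].round(3))
for n in ['wrist','top']:
    p=snapshot(n); save(p,n+'1')
    for r in tip_of(p,'blue_grip')[:2]:
        print(n,r['confidence'],r['pixel'],atheight(p,r['pixel'],.1175).round(4))
    hsv=cv2.cvtColor(p['img'],cv2.COLOR_RGB2HSV)
    v,u=np.nonzero(p['range_z']>0); a=toworld(p,np.c_[u,v],p['range_z'][v,u]); 
    d=np.hypot(a[:,0]-.537,a[:,1]+.215)
    w=a[(d<.05)&(a[:,2]>.108)&(a[:,2]<.14)]
    if len(w): print('bar',len(w),w.mean(0).round(4),np.percentile(w[:,2],[5,50,95]).round(4),cv2.minAreaRect(w[:,:2].astype(np.float32)*1000))
    m=((hsv[:,:,0]>95)&(hsv[:,:,0]<130)&(hsv[:,:,1]>100))[v,u]
    w=a[m&(d<.22)&(a[:,2]>.075)&(a[:,2]<.1)]
    if len(w): print('lid',len(w),cv2.minAreaRect(w[:,:2].astype(np.float32)*1000))
```

```text
[ 0.5   0.64 -0.32  1.71  0.25  0.84  1.28] [ 0.5359 -0.2194  0.2334] [ 0.179  0.984 -0.001  0.001]
wrist 0.66 [325.3, 225.6] [[ 0.5342 -0.216   0.1175]]
bar 1724 [ 0.5336 -0.2161  0.1244] [0.1213 0.1249 0.1264] ((535.7154541015625, -216.6368408203125), (13.898472785949707, 69.20365142822266), 69.2484130859375)
lid 33856 ((579.9105224609375, -216.1304168701172), (204.26226806640625, 157.58987426757812), 89.36760711669922)
top 0.77 [434.7, 282.5] [[ 0.5417 -0.2195  0.1175]]
bar 222 [ 0.5361 -0.2149  0.1241] [0.1145 0.1249 0.1289] ((537.2535400390625, -216.7557373046875), (15.292115211486816, 70.1109619140625), 69.92581176757812)
lid 4028 ((580.5911865234375, -214.58407592773438), (203.90199279785156, 154.00088500976562), 89.391357421875)
```

View pics/wrist1.png

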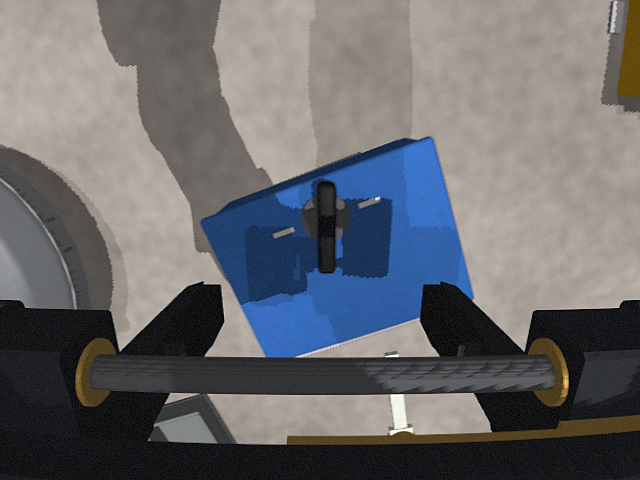

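Call:
{"fn": "carry_out", "kwargs": {
  "linear": [
    [0,0.003,-0.015],
    [0,0.003,-0.035],
    [0,0.003,-0.055],
    [0,0.003,-0.075],
    [0,0.003,-0.092],
    [0,0.003,-0.106],
    [0,0.003,-0.116],
    [0,0.003,-0.116]
  ],
  "roll": [0,0,0,0,0,0,0,0]
}}

```text
clock: 3.47
tool_pos: [0.5358, -0.207, 0.1163]
eef_rot: [0.172, 0.985, 0.002, -0.001]
contact_force: [-0.1, 0.5, -0.3]
opening: 0.998
```

The wrist picture shows the bar upright in the middle at (327, 227), between the fingers. The y reading came out 9 mm off, so I'll check the state before correcting it.

Run:
```python
from h import *
s=status.get_state(); print(s['clock'],s['qd'].round(3),s['tool_pos'].round(4),s['eef_rot'].round(3))
p=snapshot('wrist'); save(p,'wrist2')
s=status.get_state(); print(s['clock'],s['qd'].round(3),s['tool_pos'].round(4),s['eef_rot'].round(3))
v,u=np.nonzero(p['range_z']>0); a=toworld(p,np.c_[u,v],p['range_z'][v,u])
d=np.hypot(a[:,0]-.537,a[:,1]+.215)
w=a[(d<.045)&(a[:,2]>.108)&(a[:,2]<.14)]
print(len(w),w.mean(0),cv2.minAreaRect(w[:,:2].astype(np.float32)*1000))
```

```text
3.4667 [ 0.016 -0.035 -0.006 -0.025 -0.008  0.032  0.011] [ 0.5358 -0.207   0.1163] [ 0.172  0.985  0.002 -0.001]
3.5167 [ 0.014 -0.028 -0.003 -0.024 -0.002  0.008  0.006] [ 0.5364 -0.2076  0.1174] [ 0.173  0.985  0.002 -0.   ]
4823 [ 0.52480568 -0.21927593  0.12556755] ((524.264892578125, -230.59707641601562), (48.140254974365234, 57.67530059814453), 69.06135559082031)
```

View pics/wrist2.png

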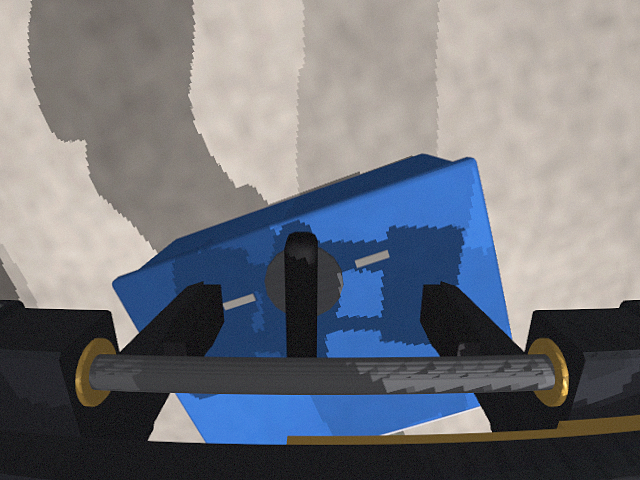

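The picture agrees with the reading: the bar at column 301 sits about 9 mm left of the finger centre at 322. I'll correct that, then close.

Call:
{"fn": "carry_out", "kwargs": {
  "linear": [
    [0,-0.004,0],
    [0,-0.009,0],
    [0,-0.009,0],
    [0,-0.009,0]
  ],
  "roll": [-0.01,-0.012,-0.012,-0.012]
}}

```text
clock: 3.85
tool_pos: [0.5368, -0.2175, 0.1182]
eef_rot: [0.179, 0.984, 0.001, 0.0]
contact_force: [-0.6, -0.3, 0.3]
opening: 1.0
```

Call:
{"fn": "carry_out", "kwargs": {
  "linear": [
    [-0.001,0.001,-0.001],
    [-0.001,0.001,-0.001],
    [-0.001,0.001,-0.001],
    [-0.001,0.001,-0.001],
    [-0.001,0.001,-0.001],
    [-0.001,0.001,-0.001],
    [-0.001,0.001,-0.001],
    [-0.001,0.001,-0.001]
  ],
  "roll": [0,0,0,0,0,0,0,0],
  "gripper": 0.0,
  "grip_force": 30
}}

```text
clock: 4.52
tool_pos: [0.5358, -0.2165, 0.1171]
eef_rot: [0.179, 0.984, 0.001, 0.0]
contact_force: [0.1, -0.6, 0.5]
opening: 0.414
```

Call:
{"fn": "carry_out", "kwargs": {
  "linear": [
    [0,0,0],
    [0,0,0],
    [0,0,0],
    [0,0,0],
    [0,0,0],
    [0,0,0],
    [0,0,0],
    [0,0,0]
  ],
  "roll": [0,0,0,0,0,0,0,0]
}}

```text
clock: 5.18
tool_pos: [0.5358, -0.2165, 0.1171]
eef_rot: [0.179, 0.984, 0.001, 0.0]
contact_force: [0.4, -1.0, -0.4]
opening: 0.144
```

Opening 0.144 is about 12.7 mm, roughly the bar's 14 mm. I'll start turning and watch the force.

Call:
{"fn": "carry_out", "kwargs": {
  "linear": [
    [0,0,0],
    [0,0,0],
    [0,0,0],
    [0,0,-0.001],
    [0,0,-0.001],
    [0,0,-0.001],
    [0,0,-0.001],
    [0,0,-0.001]
  ],
  "roll": [-0.05,-0.1,-0.16,-0.22,-0.28,-0.34,-0.4,-0.4]
}}

```text
clock: 5.85
tool_pos: [0.5358, -0.2159, 0.1162]
eef_rot: [0.371, 0.929, 0.001, 0.0]
contact_force: [-0.4, 1.7, 1.6]
opening: 0.148
```

Run:
```python
from h import *
s=status.get_state(); print({k:np.round(v,3) for k,v in s.items()})
for n in ['wrist','top']:
    p=snapshot(n); save(p,n+'3')
```

```text
{'clock': np.float64(5.85), 'q': array([ 0.39 ,  0.789, -0.147,  1.813,  0.194,  0.552,  0.931]), 'qd': array([ 0.009,  0.001, -0.018,  0.   ,  0.025,  0.006,  0.06 ]), 'joint_torque': array([ 6.0600e-01, -5.1489e+01,  1.8700e-01, -1.0358e+01, -2.6000e-02,
       -7.8000e-02, -4.6900e-01]), 'tool_pos': array([ 0.536, -0.216,  0.116]), 'eef_rot': array([0.371, 0.929, 0.001, 0.   ]), 'contact_force': array([-0.354,  1.721,  1.648]), 'moment': array([0.155, 0.097, 0.031]), 'opening': np.float64(0.148)}
```

View pics/wrist3.png

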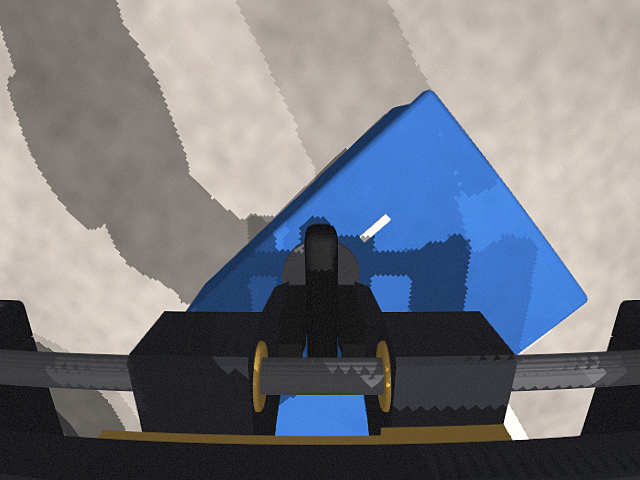

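The bar at (321, 270) has turned with the gripper while the box turned relative to it, so the grip holds. About 0.82 rad remains.

Call:
{"fn": "carry_out", "kwargs": {
  "linear": [
    [0,0,0],
    [0,0,0],
    [0,0,0],
    [0,0,-0.001],
    [0,0,-0.001],
    [0,0,-0.001],
    [0,0,-0.001],
    [0,0,-0.001]
  ],
  "roll": [-0.06,-0.12,-0.18,-0.24,-0.3,-0.36,-0.42,-0.42]
}}

```text
clock: 6.62
tool_pos: [0.5362, -0.2154, 0.1152]
eef_rot: [0.555, 0.832, 0.002, 0.001]
contact_force: [-0.6, 2.2, 0.6]
opening: 0.148
```

Call:
{"fn": "carry_out", "kwargs": {
  "linear": [
    [0,0,0],
    [0,0,0],
    [0,0,0],
    [0,0,-0.001],
    [0,0,-0.001],
    [0,0,-0.001],
    [0,0,-0.001],
    [0,0,-0.001]
  ],
  "roll": [-0.06,-0.12,-0.18,-0.24,-0.3,-0.35,-0.39,-0.39]
}}

```text
clock: 7.28
tool_pos: [0.5366, -0.2153, 0.1143]
eef_rot: [0.705, 0.709, 0.002, 0.001]
contact_force: [-0.1, 1.5, 1.7]
opening: 0.151
```

Run:
```python
from h import *
s=status.get_state(); print({k:np.round(v,3) for k,v in s.items()}); q=s['eef_rot'];print(np.degrees(2*np.arctan2(q[1],q[0])))
p=snapshot('wrist'); save(p,'wrist4')
```

```text
{'clock': np.float64(7.283), 'q': array([ 0.265,  0.793,  0.066,  1.822, -0.098,  0.526,  0.401]), 'qd': array([ 0.005, -0.001, -0.01 , -0.001,  0.017,  0.001,  0.034]), 'joint_torque': array([ 7.6600e-01, -5.0832e+01,  3.0920e+00, -9.5450e+00, -4.4000e-02,
        9.5000e-02, -3.7500e-01]), 'tool_pos': array([ 0.537, -0.215,  0.114]), 'eef_rot': array([0.705, 0.709, 0.002, 0.001]), 'contact_force': array([-0.075,  1.51 ,  1.735]), 'moment': array([ 0.071, -0.093,  0.127]), 'opening': np.float64(0.151)}
90.31410021412177
```

View pics/wrist4.png

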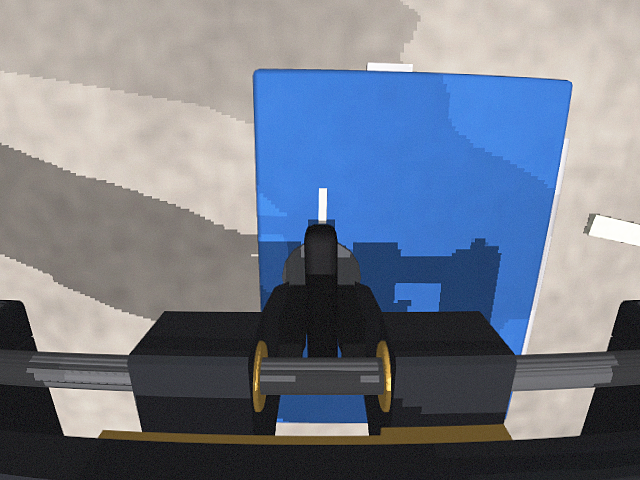

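The bar at (321, 270) now lines up with the white lid mark at (322, 205). I'll nudge a little further to feel the stop.

Call:
{"fn": "carry_out", "kwargs": {
  "linear": [
    [0,0,0],
    [0,0,0],
    [0,0,0],
    [0,0,0],
    [0,0,0]
  ],
  "roll": [-0.02,-0.04,-0.06,-0.06,-0.06]
}}

```text
clock: 7.75
tool_pos: [0.5367, -0.2152, 0.1143]
eef_rot: [0.725, 0.688, 0.002, 0.001]
contact_force: [-0.0, 0.7, -0.2]
opening: 0.147
```

Run:
```python
from h import *
s=status.get_state(); print(s['moment'].round(3),s['contact_force'].round(2),s['joint_torque'].round(2)[6]); q=s['eef_rot'];print(np.degrees(2*np.arctan2(q[1],q[0])))
```

```text
[-0.049 -0.082  0.357] [-0.03  0.66 -0.24] -0.32
86.99436783083823
```

The moment about z rose from 0.13 to 0.36 N m, so the handle is on its stop. Letting go.

Call:
{"fn": "carry_out", "kwargs": {
  "linear": [
    [0,0,0],
    [0,0,0],
    [0,0,0],
    [0,0,0],
    [0,0,0],
    [0,0,0],
    [0,0,0],
    [0,0,0]
  ],
  "roll": [0,0,0,0,0,0,0,0],
  "gripper": 1.0
}}

```text
clock: 8.42
tool_pos: [0.5366, -0.2152, 0.1143]
eef_rot: [0.725, 0.688, 0.002, 0.001]
contact_force: [0.3, 0.3, -0.7]
opening: 0.729
```

Call:
{"fn": "carry_out", "kwargs": {
  "linear": [
    [0,0,0.005],
    [0,0,0.02],
    [0,0,0.04],
    [0,0,0.06],
    [0,0,0.08],
    [0,0,0.1],
    [0,0,0.12],
    [0,0,0.12]
  ],
  "roll": [0,0,0,0,0,0,0,0]
}}

```text
clock: 9.08
tool_pos: [0.5388, -0.2163, 0.2385]
eef_rot: [0.726, 0.688, 0.003, 0.005]
contact_force: [0.7, 0.0, 0.4]
opening: 0.999
```

Run:
```python
from h import *
s=status.get_state(); print(s['tool_pos'],s['contact_force'].round(2))
p=snapshot('wrist'); save(p,'wrist5')
v,u=np.nonzero(p['range_z']>0); a=toworld(p,np.c_[u,v],p['range_z'][v,u])
d=np.hypot(a[:,0]-.537,a[:,1]+.215)
w=a[(d<.05)&(a[:,2]>.105)&(a[:,2]<.135)]
print('bar',len(w),np.percentile(w[:,2],[5,50,95]).round(4),cv2.minAreaRect(w[:,:2].astype(np.float32)*1000))
hsv=cv2.cvtColor(p['img'],cv2.COLOR_RGB2HSV)
m=((hsv[:,:,0]>95)&(hsv[:,:,0]<130)&(hsv[:,:,1]>100))[v,u]
w=a[m&(d<.22)&(a[:,2]>.075)&(a[:,2]<.1)]
print('lid',cv2.minAreaRect(w[:,:2].astype(np.float32)*1000),np.median(w[:,2]))
t=snapshot('top'); save(t,'top5')
c=cut_out(t,'yellow_tip')
for r in c[:3]: 
    w=region(t,r['region']); print(r['confidence'],r['pixel'],np.median(w,0).round(3))
```

```text
[ 0.53880794 -0.2162861   0.23848744] [0.72 0.05 0.42]
bar 1623 [0.1188 0.1222 0.1235] ((535.5433349609375, -216.0653076171875), (69.462890625, 13.983137130737305), 89.29647064208984)
lid ((578.9705200195312, -217.2813720703125), (205.15533447265625, 154.8421630859375), 89.28282165527344) 0.08270423516836342
0.7 [187.3, 316.6] [0.466 0.237 0.125]
```

View pics/wrist5.png

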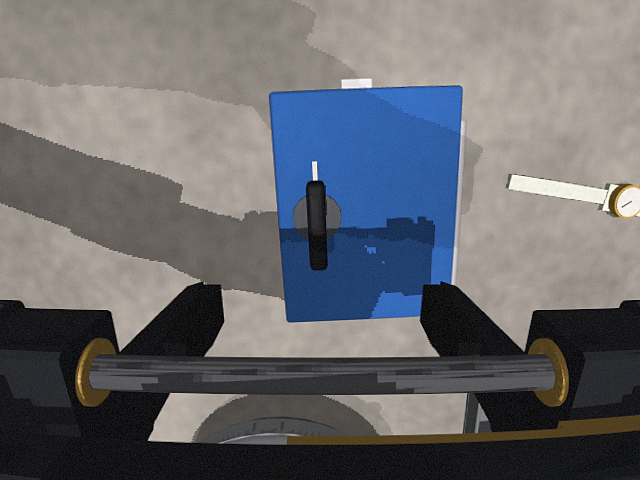

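The bar at (317, 225) is parallel to the lid's long sides (89.3° for both), and the gripper is clear. Handing in.

```bash
python3 -c "
from plant import *
import numpy as np
print(np.abs(status.get_state()['qd']).max()); print(finish_job())"
```

```text
0.020822218921592833
the job is handed in; nothing more can be done
None
```

I turned the blue box's T-handle clockwise by about 70° to its stop, let go and lifted the gripper clear. I handed the job in at about 9 s; no verdict is reported.

**Last checks on the blue box:**
- **Handle:** the bar is parallel to the lid's long sides, both at 89.3°. The turning moment rose from 0.13 to 0.36 N m at the end, as it would on reaching the stop.
- **Lid:** the bar top sank about 3 mm and the lid now measures 82.7 mm, against 83 mm when tight. The calibration is only good to about 2 mm, so the height alone does not prove the lid is within 0.7 mm.
- **Clear of everything:** the gripper is about 12 cm above the bar and the wrist force is near zero.

**Yellow box:** its bar is at the same measured position as at the start (0.466, 0.237, 0.125 m).

**What disagreed:**
- The first descent ended 9 mm off in y. I saw it in the reading and the wrist picture, and corrected it before closing the gripper.
- The opening read about 13 mm on the 14 mm bar. I took it as the bar because the pads were level with it, and the bar then turned with the gripper.

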